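# Hold a washed beer glass over the touch-free rinser

## Task

Rinse the beer glass before a pour: lift the tall glass without a handle up out of its compartment in the glasswasher basket, carry it mouth down, up and clear of the cans, to the tap station, and hold it, still mouth down and level, centred just above the star-shaped spray head of the rinser at the end of the drip tray, the rim about a finger's width (15 mm) above the head. The rinser is touch-free, its jets run while a glass is held over it, so the glass must never touch the rinser, the tray or the taps; leave all the other glasses, cans and bottles where they stand. Your program finishes while the gripper is still holding the glass there, motionless: do not set it down or let go.

Things in the scene. Friction and masses are not known exactly. Their poses are not given: they have to be found in the camera images.
- glass: the beer glass to rinse: clear, round, no handle, 150 mm tall, standing mouth down in a basket compartment. Origin: centre of the mouth (its lowest plane); z points up through the closed foot. Outside diameter 80 mm at the mouth (z = 0), tapering evenly to 58 mm at the foot (z = 150 mm, the top as it stands); wall 3 mm, about 0.36 kg
- basket: grey plastic glasswasher basket, fixed on the bar, 252 mm (its x) by 372 mm (its y); origin: centre of its underside. 2 x 3 compartments, centres x = -60, +60, y = -120, 0, +120 mm; floor 12 mm, dividers 85 mm, outer walls 95 mm above the bar. The glass stands in (-60,-120), (-60,+120) or (+60,0); of the compartments sharing a divider with it only (+60,+120) is ever filled (mug_b)
- station: tap station, fixed: steel drip tray 190 mm (x) by 400 mm (y), 24 mm high, with a T-shaped two-tap tower behind. Origin: centre of the tray's underside; x points to the tower. Column 76 mm across at x = 150, y = -95 mm; crossbar from y = -226 to +36 mm, 312 mm up; tap spouts and handles at y = -157 and -33 mm, x = 15 to 110 mm, 200 to 475 mm above the bar
- rinser (a point): the rinser's target point: centre of the top face of the white star-shaped spray head (50 mm across, 10 mm proud of the tray) in the black round panel near the +y end of the tray; at x = 0, y = 136 mm of the station, 34 mm above the bar. Axes as the station's, z up
- mug_a: clear glass mug with a handle, mouth down, 74 mm across, 120 mm tall, in a basket compartment; origin at the centre of its mouth, handle at its +y reaching 61 mm from the axis; leave it alone
- mug_b: a second such mug, always in compartment (+60,+120); leave it alone
- taster: small tasting glass, mouth down, 56 mm across at the mouth, 44 mm at the foot, 95 mm tall, in a basket compartment; origin at the centre of its mouth; leave it alone
- can_a: drinks can standing on the bar between basket and tap station, 66 mm across, 122 mm tall; origin at the centre of its underside; leave it standing
- can_b: the other such can; leave it standing
- bottle: brown bottle at the back of the bar, 61 mm across, 222 mm tall; origin at the centre of its underside; leave it standing
There are look-alikes about, which are no part of the job. Leave any blue or pink look-alike of the glass alone.

How it is judged:
By the outcome, as a careful person would: the job done as asked, in the order asked, and still so for the second after the job is handed in, while the arm keeps its last pose, push and grip.
It also fails if it takes over 48 s, if anything falls off the work surface, if the arm or the gripper's body presses on something with over 40 N, if the wrist force passes 120 N, or if a joint passes its speed limit or range.

## Robot

A 6-joint arm with a two-finger parallel gripper is mounted at the origin on the work surface. World frame = base frame: x ahead of the robot, y to its left, z up, the work surface at z = 0. Lengths are in m, angles in rad, forces in N, time in s.
With the tool pointing down it reaches from about 0.25 to 0.775 m from the base axis. Payload 4 kg.
Tool frame: the origin (TCP) lies at the very end of the fingers, on their centre line; the grasp point (between the pads) lies 19 mm behind it; z points along the fingers, y is the direction in which the jaws open and shut (so a half turn about z gives the same grasp; the last joint's range is limited). The gripper opens to 94 mm and grips with 3 to 60 N. Pads are 16 mm wide; open, the fingers measure 119 mm over their backs; the gripper's body (75 mm by 177 mm) begins 78 mm behind the grasp point.
Start: joints at [1.174, 0.087, 1.371, -0, 1.684, -0.103], TCP at [0.159, 0.526, 0.206] pointing down, gripper open.
Joint ranges: [-3.1, 3.1], [-0.76, 2.03], [0.27, 2.55], [-1.08, 4.22], [0.17, 2.65], [-2.57, 2.57]. Speed limits (rad/s): [2.79, 2.79, 3.14, 3.14, 3.14, 3.14].

## Interface

Orientations are given as [roll, pitch, yaw] about the fixed x, y, z axes, in that order (R = Rz(yaw) Ry(pitch) Rx(roll)).
In Python, from bench import robot, snapshot, models gives the robot as it stands.
- The arm moves only by the tool arm_command, never from a script. Its argument "commands" is text: rows parted by semicolons, each of 7 numbers parted by spaces: the shift along the tool's x, y, z in mm, then the turn, a rotation vector about the tool's x, y, z in degrees, then the opening, from 0 (shut) to 1 (fully open). In form: tx ty tz rx ry rz hand; .... A call has 1 to 12 rows; each row shifts and turns the pose as measured when the row begins, along the tool's axes as they then stand; what a row does not reach is not made up. A row lasts 1/8 s, in which the tool goes at most 62.5 mm and 10.7 degrees, less where a joint would pass 70% of its speed; a pose out of reach is approached as far as the arm can. A call is refused whole if a number of a shift passes 62.5 or a number of a turn 10.7, either way. A call with a gripper value outside its range is refused whole. The fingers move at their own pace and stop on an object; the grip force is fixed at half the most. Time passes only in rows, so rows that do not move let the fingers close. It gives the time, the measured TCP pose, the force and the opening at its end, in the units of the state.
- robot.get_obs(): the state, without advancing time (a new reading comes with each control period).
- snapshot(name): name is "scene" or "top" or "wrist"; returns a dict with "img" (384x512x3 uint8, blue, green, red), "camera_matrix" (3x3 intrinsics, pixels), "origin" and "rotation" of the camera in the world. Camera axes: x right, y down, z forward; pixel columns grow to the right and rows downward; lengths in m; the calibration is good to about 2 mm. The wrist camera is an equidistant fisheye: a pixel r from the principal point sees the ray r / f radians off the axis. A picture is of the moment at which its call begins. There is no depth.
- robot.close_job(): hands the job in, once; it reports no verdict.
Trained networks look in a picture, given as the dict that the camera call returned (one of the last four; its "shot" number tells which), for a name from the list of things; names that differ only in an ending like _2 or _b are one class to them, and where a whole thing is asked for, a point or a joint stands for the part that bears it (a point fixed in the world has none). Each returns a list of dicts, best first, with "conf" (0 to 1); they miss things now and then, are a little off and sometimes report something else, mostly with a low value. They report only what shows in the picture. A call takes as long as a camera call. They do not tell look-alikes from the thing itself.
- models.spot_in(query, picture): "bbox" ([left, top, width, height] as shares, 0 to 1, of the picture: columns of its width, rows of its height, round what is visible of it).
- models.tip_of(query, picture): "centre" ([column, row] as shares, 0 to 1, of the picture: columns of its width, rows of its height: a listed point, or the origin of a listed thing).
The state is a dict: "time": time; "joint_positions": joint angles; "qvel": joint speeds; "joint_torque": joint torques, N m; "tool_pos": TCP position; "ee_rot": TCP orientation; "wrist_force": force on the tool from outside, world axes, zero at the start; "wrist_torque": the same for the moment, N m; "width": finger opening in m.
Only numpy, scipy, OpenCV 4.12 (cv2) and the standard library are available. Lean on these libraries where they do the work, as an engineer would, in place of code of your own. Each camera call takes 0.05 s, during which the arm holds its last target. There are 200 camera calls.

## Working session

There is one attempt and no reset: what is moved stays moved. The work goes in short steps, Python scripts to look and compute and a tool call to move; the robot and the scene stay as the last step left them, time stands still between calls to the robot, and variables do not carry over. Pictures are saved under pics/ and viewed, about 8 in all and at most 12, crops included, and the job is handed in when it is done.

Besides the shell and the picture viewer there is one more tool, called after ">>>" as name(argument=value, ...) on one line, values as JSON. arm_command: Moves the arm, as the interface text tells. Its arguments: {"type":"object","properties":{"commands":{"type":"string"}},"required":["commands"]}

```bash
mkdir -p pics; ls; python3 - <<'E'
from bench import robot, snapshot, models
import cv2, numpy as np
o=robot.get_obs(); print({k:np.round(v,3) for k,v in o.items()})
for n in ["scene","top"]:
    s=snapshot(n); cv2.imwrite(f"pics/{n}0.png",s["img"])
    print(n,s["camera_matrix"].tolist(),s["origin"],np.array(s["rotation"]).round(4).tolist())
    for q in ["glass","basket","station","mug_a","taster","can_a","bottle"]:
        print(q,[(np.round(d["bbox"],3).tolist(),round(d["conf"],2)) for d in models.spot_in(q,s)][:4],[(np.round(d["centre"],3).tolist(),round(d["conf"],2)) for d in models.tip_of(q,s)][:4])
    print("rinser",models.tip_of("rinser",s))
E
```

```text
pics
{'time': np.float64(0.0), 'joint_positions': array([ 1.174,  0.088,  1.372,  0.   ,  1.684, -0.103]), 'qvel': array([ 0.   ,  0.   ,  0.   , -0.001,  0.003,  0.001]), 'joint_torque': array([-2.0000e-03, -3.4019e+01, -3.0242e+01,  7.1000e-02,  3.3000e-02,
       -0.0000e+00]), 'tool_pos': array([0.159, 0.526, 0.204]), 'ee_rot': array([-3.139, -0.   ,  2.848]), 'wrist_force': array([0.173, 0.025, 0.057]), 'wrist_torque': array([-0.06 ,  0.008, -0.024]), 'width': np.float64(0.094)}
scene [[492.61193512443333, 0.0, 250.31767553996647], [0.0, 492.61193512443333, 196.39093474172566], [0.0, 0.0, 1.0]] [0.98982728 0.53224922 1.01192987] [-2.5357, -0.0165, 2.4261]
glass [([0.511, 0.247, 0.054, 0.151], 0.97), ([0.699, 0.424, 0.079, 0.15], 0.93), ([0.568, 0.443, 0.061, 0.15], 0.78), ([0.64, 0.34, 0.06, 0.162], 0.71)] [([0.591, 0.57], 0.95), ([0.729, 0.543], 0.94), ([0.546, 0.374], 0.84), ([0.658, 0.47], 0.71)]
basket [([0.437, 0.429, 0.398, 0.526], 0.57)] [([0.623, 0.688], 0.57)]
station [([0.044, 0.004, 0.418, 0.44], 0.61)] [([0.319, 0.297], 0.63)]
mug_a [([0.547, 0.622, 0.099, 0.154], 0.
[... 934 characters left out ...]
[([0.149, 0.39, 0.316, 0.308], 0.65)] [([0.327, 0.546], 0.92)]
station [([0.637, 0.277, 0.36, 0.401], 0.7)] [([0.79, 0.555], 0.68)]
mug_a [([0.265, 0.427, 0.085, 0.098], 0.92), ([0.166, 0.427, 0.096, 0.091], 0.64)] [([0.233, 0.483], 0.61), ([0.323, 0.487], 0.59)]
taster [([0.172, 0.573, 0.072, 0.049], 0.75), ([0.47, 0.446, 0.059, 0.071], 0.62), ([0.544, 0.213, 0.059, 0.119], 0.59)] [([0.217, 0.598], 0.8)]
can_a [([0.472, 0.45, 0.058, 0.072], 0.92), ([0.462, 0.6, 0.054, 0.076], 0.9)] [([0.486, 0.629], 0.88), ([0.501, 0.496], 0.88)]
bottle [([0.54, 0.209, 0.06, 0.12], 0.78)] [([0.568, 0.301], 0.66)]
rinser [{'centre': [0.6961, 0.5721], 'conf': 0.71}, {'centre': [0.3225, 0.5451], 'conf': 0.54}]
```

View pics/top0.png

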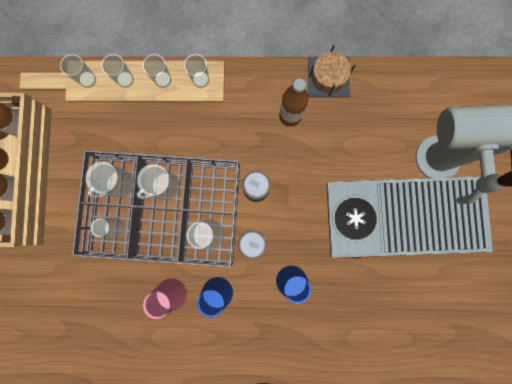

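View pics/scene0.png

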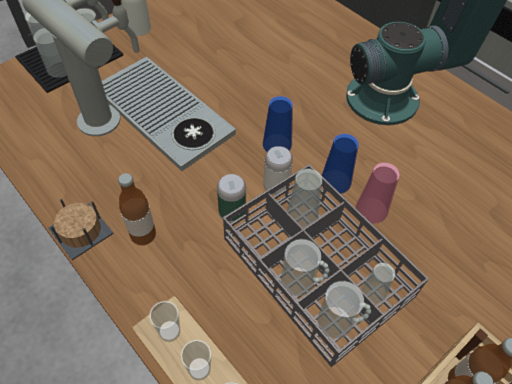

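The top view shows the clear glass at about (200,235), in the basket's lower-right compartment. Both cans are to its right, at (256,185) and (252,244). The rinser star is at (356,218). The scene view agrees, with the glass at (308,190) and the star at (194,131). The blue and pink look-alikes stand outside the basket on the robot's side. Next I'll measure positions.

```bash
cat > h.py <<'E'
import numpy as np, cv2
from scipy.spatial.transform import Rotation as Rn
from scipy.optimize import least_squares
def R(s): return Rn.from_euler("xyz",s["rotation"]).as_matrix()
def proj(s,P):
    p=(np.atleast_2d(P)-s["origin"])@R(s); q=p@np.array(s["camera_matrix"]).T
    return q[:,:2]/q[:,2:]
def onplane(s,uv,z):
    d=R(s)@np.linalg.inv(s["camera_matrix"])@[uv[0],uv[1],1.]
    return s["origin"]+d*(z-s["origin"][2])/d[2]
def tri(ss,uvs,x0):
    return least_squares(lambda P:np.concatenate([proj(s,P)[0]-u for s,u in zip(ss,uvs)]),x0)
E
cat > m.py <<'E'
from bench import robot, snapshot, models
from h import *
T,S=snapshot("top"),snapshot("scene")
wh=np.array([512,384])
def crop(s,x,y,w,h,k): return cv2.resize(s["img"][y:y+h,x:x+w],None,fx=k,fy=k,interpolation=cv2.INTER_CUBIC)
a=np.vstack([crop(T,70,145,190,130,4)[:, :760]]);cv2.imwrite("pics/basket.png",a)
b=np.hstack([crop(T,320,170,90,95,4),crop(S,150,95,100,95,4)]);cv2.imwrite("pics/rins.png",b)
# rinser: white star centroid
def star(s,c):
    g=s["img"].astype(int).min(2);m=np.zeros_like(g,bool);x,y=c;m[y-12:y+13,x-16:x+17]=1
    v,u=np.nonzero(m&(g>175));return np.array([u.mean(),v.mean()]),len(u)
st,n1=star(T,(356,218));ss,n2=star(S,(194,131));print("star",st,n1,ss,n2)
print("plane",onplane(T,st,.034),onplane(S,ss,.034)); r=tri([T,S],[st,ss],[.4,-.25,.03]);print("tri",r.x,r.fun)
for q,s,z in [("can_a",T,0),("can_a",S,0),("basket",T,0),("basket",S,0),("glass",T,.012),("glass",S,.012),("mug_a",T,.012),("mug_a",S,.012),("taster",T,.012),("taster",S,.012),("station",T,0),("station",S,0),("bottle",T,0),("bottle",S,0)]:
    print(q,[onplane(s,np.array(d["centre"])*wh,z)[:2].round(3).tolist() for d in models.tip_of(q,s)][:4])
E
python3 m.py
```

```text
star [355.72072072 218.09009009] 111 [192.92424242 130.59090909] 66
plane [ 0.50972171 -0.22757006  0.034     ] [ 0.50991986 -0.22760686  0.034     ]
tri [ 0.50978228 -0.22766962  0.03382632] [ 0.02165719 -0.02193825  0.03225623  0.00602704]
can_a [[0.582, 0.023], [0.452, 0.034]]
can_a [[0.59, 0.021], [0.451, 0.024]]
basket [[0.526, 0.257]]
basket [[0.533, 0.261]]
glass [[0.317, 0.236], [0.32, 0.115], [0.351, -0.071]]
glass [[0.315, 0.12], [0.476, 0.15], [0.319, 0.238], [0.352, -0.069]]
mug_a [[0.603, 0.375], [0.489, 0.391]]
mug_a [[0.595, 0.255], [0.594, 0.376]]
taster [[0.482, 0.393]]
taster [[0.49, 0.386]]
station [[0.514, -0.366]]
station [[0.523, -0.355]]
bottle [[0.787, -0.068]]
bottle [[0.781, -0.07]]
```

View pics/basket.png

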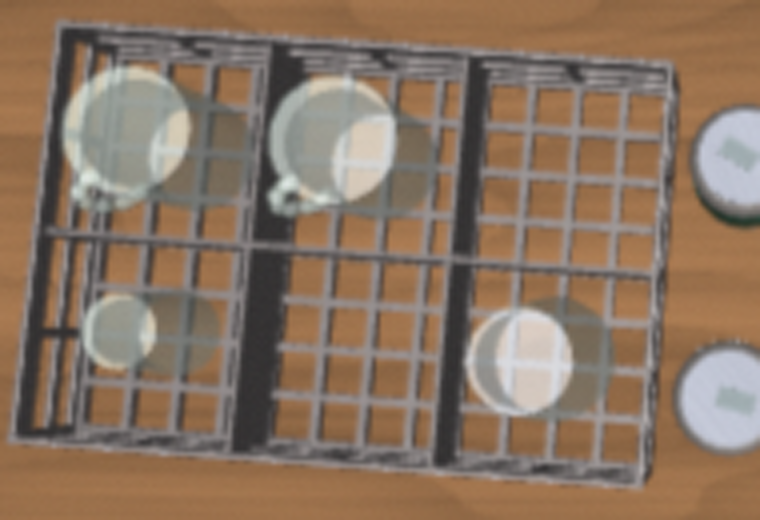

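View pics/rins.png

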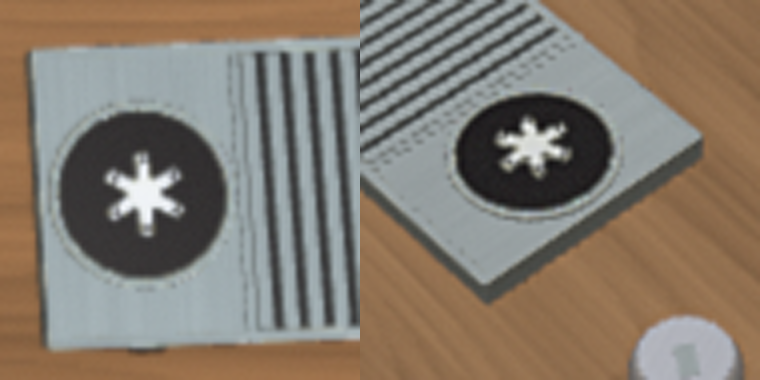

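The basket crop shows the glass foot as a ring centred at crop (520,361), about 108 px across, which matches 58 mm. The rinser crop shows the star clearly, and the two cameras agree on its position to within 1 mm. Next I'll get the glass and basket poses and the arm geometry.

```bash
cat > m2.py <<'E'
from bench import robot, snapshot, models
from h import *
T=snapshot("top");S=snapshot("scene")
f=lambda x,y:((x+.5)/4-.5+70,(y+.5)/4-.5+145)
g=onplane(T,f(520,361),.162);print("glass top",g)
c=np.array([onplane(T,f(*p),.095)[:2] for p in [(58,24),(680,62),(645,485),(12,440)]]);print(c.round(4).tolist())
ctr=c.mean(0);yd=(c[0]+c[3]-c[1]-c[2]);yaw=np.arctan2(yd[1],yd[0])-np.pi/2
print("basket",ctr,np.degrees(yaw),"len",np.linalg.norm(yd)/2)
M=np.array([[np.cos(yaw),-np.sin(yaw)],[np.sin(yaw),np.cos(yaw)]]);print("comp",ctr+M@[-.06,-.12],"glass in basket",M.T@(g[:2]-ctr))
for n,P in [("g",g)]:
  p=proj(S,[[g[0],g[1],.162],[g[0],g[1],.012]]);print("scene proj",p)
# scene crop w/ glass outline overlay
im=S["img"].copy();k=6;x,y,w,h=270,150,80,90
im=cv2.resize(im[y:y+h,x:x+w],None,fx=k,fy=k,interpolation=cv2.INTER_CUBIC)
t=np.linspace(0,2*np.pi,60)
for z,r in [(.162,.029),(.012,.040)]:
  q=proj(S,np.c_[g[0]+r*np.cos(t),g[1]+r*np.sin(t),0*t+z]);q=((q-[x,y]+.5)*k-.5).round().astype(np.int32)
  cv2.polylines(im,[q],True,(0,0,255),1)
cv2.imwrite("pics/gl.png",im)
E
python3 m2.py
```

```text
glass top [0.46763771 0.14312237 0.162     ]
[[0.6662, 0.4341], [0.6442, 0.0607], [0.3958, 0.0789], [0.4194, 0.4491]]
basket [0.53141081 0.25571066] -3.5092467692897107 len 0.3724886521692478
comp [0.46417816 0.13960825] glass in basket [-0.05676204 -0.11628071]
scene proj [[308.16979115 178.8902442 ]
 [301.12565374 216.18253179]]
```

View pics/gl.png

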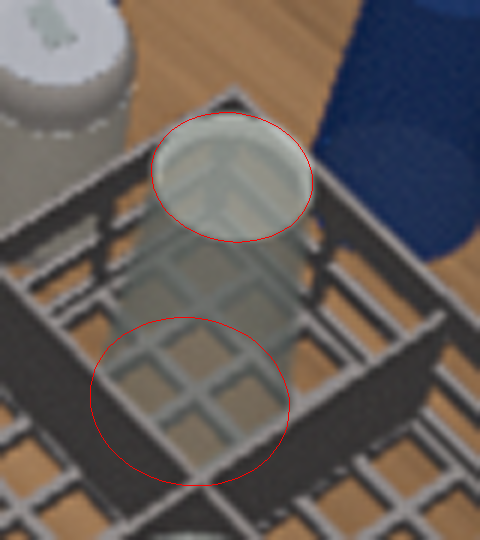

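The back-projected foot ring fits the glass in the scene view (crop centre 232,177). That puts the glass at (0.4676, 0.1431) in compartment (-60,-120). I'll rotate so the jaws open along world x, which keeps them clear of the cans, and rise at the same time.

>>> arm_command(commands="0 0 -10 0 0 10.5 1;0 0 -10 0 0 10.5 1;0 0 -10 0 0 10.5 1;0 0 -10 0 0 10.5 1;0 0 -10 0 0 10.5 1;0 0 0 0 0 10.5 1;0 0 0 0 0 10.2 1;0 0 0 0 0 0 1")

```text
time: 3.5
tool_pos: [0.1592, 0.5264, 0.2571]
ee_rot: [-3.141, 0.0, 1.539]
wrist_force: [-0.8, -0.4, -0.8]
width: 0.0939
```

>>> arm_command(commands="-35 28 0 0 0 -1.8 1;-35 28 0 0 0 0 1;-35 28 0 0 0 0 1;-35 28 0 0 0 0 1;-35 28 0 0 0 0 1;-35 28 0 0 0 0 1;-35 28 0 0 0 0 1;-35 28 0 0 0 0 1;-35 28 0 0 0 0 1;-35 28 0 0 0 0 1;-33 28 0 0 0 0 1;0 0 0 0 0 0 1")

```text
time: 5.0
tool_pos: [0.482, 0.1369, 0.256]
ee_rot: [3.141, -0.001, 1.615]
wrist_force: [0.2, 0.7, 0.5]
width: 0.0942
```

>>> arm_command(commands="6 -14 0 0 0 2.5 1;0 0 0 0 0 0 1;0 0 0 0 0 0 1")

```text
time: 5.38
tool_pos: [0.4668, 0.1435, 0.256]
ee_rot: [3.141, -0.002, 1.577]
wrist_force: [-0.5, -0.5, 0.0]
width: 0.0943
```

```bash
python3 - <<'E'
from bench import robot, snapshot, models
from h import *
o=robot.get_obs();print(o["tool_pos"],o["ee_rot"])
W=snapshot("wrist");K=np.array(W["camera_matrix"]);print(W["origin"],W["rotation"],K[0,0])
im=W["img"].copy();t=np.linspace(0,2*np.pi,80)
P=np.c_[.4676+.029*np.cos(t),.1431+.029*np.sin(t),0*t+.162]
p=(P-W["origin"])@R(W);th=np.arctan2(np.hypot(p[:,0],p[:,1]),p[:,2]);a=np.arctan2(p[:,1],p[:,0])
q=np.c_[K[0,2]+K[0,0]*th*np.cos(a),K[1,2]+K[1,1]*th*np.sin(a)]
im=cv2.resize(im,None,fx=1.5,fy=1.5);cv2.polylines(im,[(q*1.5).astype(np.int32)],True,(0,0,255),1)
cv2.imwrite("pics/w1.png",im)
E
```

```text
[0.46676668 0.14350359 0.25598565] [ 3.14107257e+00 -1.69446242e-03  1.57689344e+00]
[0.46606729 0.22542587 0.43498295] [ 2.86059671e+00 -7.72078708e-04  6.90489945e-03] 297.3186396354542
```

View pics/w1.png

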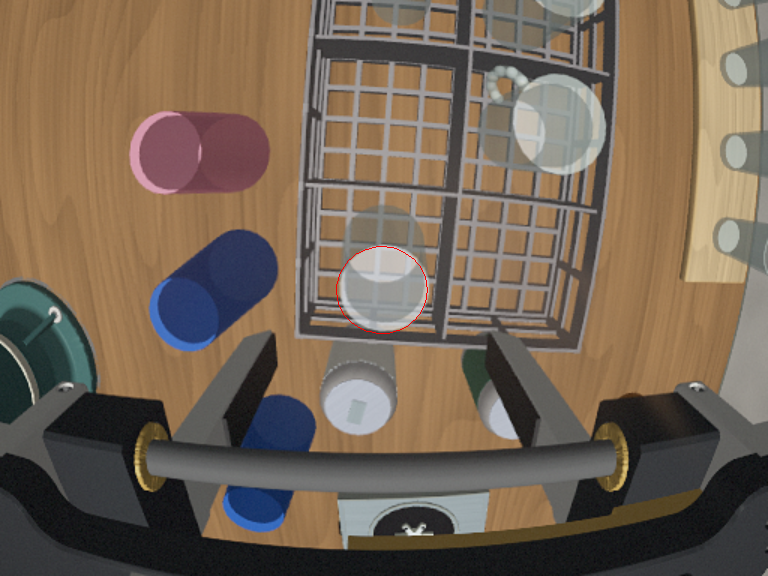

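The foot ring in the wrist view matches the measured position, with the gripper centred over the glass at picture (382,288). Now I'll go down.

>>> arm_command(commands="0 1 18 0 0 0.3 1;0 0 18 0 0 0 1;0 0 18 0 0 0 1;0 0 18 0 0 0 1;0 0 18 0 0 0 1;0 0 18 0 0 0 1;0 0 18 0 0 0 1;0 0 18 0 0 0 1;0 0 0 0 0 0 1;0 0 0 0 0 0 1")

```text
time: 6.68
tool_pos: [0.4616, 0.143, 0.0935]
ee_rot: [-3.126, 0.001, 1.575]
wrist_force: [-0.3, 0.5, 0.9]
width: 0.0939
```

>>> arm_command(commands="0 6 -13 -0.9 0 0 1;0 0 0 0 0 0 1;0 0 0 0 0 0 1")

```text
time: 7.05
tool_pos: [0.4698, 0.1433, 0.1096]
ee_rot: [3.136, 0.0, 1.575]
wrist_force: [0.5, -0.3, -0.2]
width: 0.0938
```

>>> arm_command(commands="0 -2 1 0.3 0 0 1;0 0 0 0 0 0 1;0 0 0 0 0 0 1;0 0 0 0 0 0 0;0 0 0 0 0 0 0;0 0 0 0 0 0 0;0 0 0 0 0 0 0;0 0 0 0 0 0 0;0 0 0 0 0 0 0;0 0 0 0 0 0 0;0 0 0 0 0 0 0;0 0 0 0 0 0 0")

```text
time: 8.55
tool_pos: [0.4682, 0.1432, 0.1086]
ee_rot: [3.14, 0.0, 1.575]
wrist_force: [1.8, -0.2, 0.8]
width: 0.0643
```

Gripped at 64.3 mm, which is right for that height. Lifting straight up.

>>> arm_command(commands="0 0 -4 0 0 0 0;0 0 -8 0 0 0 0;0 0 -12 0 0 0 0;0 0 -16 0 0 0 0;0 0 -18 0 0 0 0;0 0 -18 0 0 0 0;0 0 0 0 0 0 0;0 0 0 0 0 0 0")

```text
time: 9.55
tool_pos: [0.4668, 0.1433, 0.1893]
ee_rot: [-3.141, 0.0, 1.575]
wrist_force: [-0.4, -0.2, -3.3]
width: 0.0643
```

>>> arm_command(commands="0 0 -10 0 0 0 0;0 0 -18 0 0 0 0;0 0 -18 0 0 0 0;0 0 -18 0 0 0 0;0 0 -18 0 0 0 0;0 0 -18 0 0 0 0;0 0 -8 0 0 0 0;0 0 0 0 0 0 0;0 0 0 0 0 0 0")

```text
time: 10.68
tool_pos: [0.4666, 0.1433, 0.3047]
ee_rot: [-3.141, 0.0, 1.575]
wrist_force: [-0.7, 0.1, -3.9]
width: 0.0645
```

>>> arm_command(commands="-6 0.5 0 0 0 0 0;-12 1.5 0 0 0 0 0;-18 2 0 0 0 0 0;-22 2.5 0 0 0 0 0;-24 3 0 0 0 0 0;-24 3 0 0 0 0 0;-24 3 0 0 0 0 0;-22 2.5 0 0 0 0 0;-18 2 0 0 0 0 0;-10 1 0 0 0 0 0;-4 0 0 0 0 0 0;0 0 0 0 0 0 0")

```text
time: 12.18
tool_pos: [0.4861, -0.0539, 0.2992]
ee_rot: [-3.13, 0.003, 1.57]
wrist_force: [-0.4, 0.9, -3.1]
width: 0.0646
```

>>> arm_command(commands="-6 1 0 -0.6 0 0 0;-12 2 0 0 0 0 0;-16 2.5 0 0 0 0 0;-20 3 0 0 0 0 0;-22 3.5 0 0 0 0 0;-22 3.5 0 0 0 0 0;-20 3 0 0 0 0 0;-16 2 0 0 0 0 0;-12 1.5 0 0 0 0 0;-6 1 0 0 0 0 0;-2 0 0 0 0 0 0;0 0 0 0 0 0 0")

```text
time: 13.68
tool_pos: [0.5106, -0.2173, 0.2994]
ee_rot: [-3.141, 0.002, 1.572]
wrist_force: [-0.5, 0.3, -3.7]
width: 0.0642
```

>>> arm_command(commands="-10 -1 0 0 0 0 0;0 0 0 0 0 0 0;0 0 0 0 0 0 0")

```text
time: 14.05
tool_pos: [0.5096, -0.227, 0.2998]
ee_rot: [3.142, 0.002, 1.573]
wrist_force: [0.3, 0.5, -4.3]
width: 0.0641
```

```bash
cat > ov.py <<'E'
import sys
from bench import robot, snapshot, models
from h import *
o=robot.get_obs();S=snapshot("scene");t=np.linspace(0,2*np.pi,80)
tp=o["tool_pos"];print(tp,o["ee_rot"],o["width"])
A=Rn.from_euler("xyz",o["ee_rot"]).as_matrix();ax=-A[:,2]
m=tp-ax*(.1086-.012);print("mouth",m)
c=proj(S,[m])[0].astype(int);x,y,w,h=c[0]-60,c[1]-75,120,120;x=max(x,0);y=max(y,0);k=5
im=cv2.resize(S["img"][y:y+h,x:x+w],None,fx=k,fy=k,interpolation=cv2.INTER_CUBIC)
for z,r,col in [(.15,.029,(0,0,255)),(0,.04,(0,0,255))]:
    P=m+z*ax+r*np.c_[np.cos(t),np.sin(t),0*t]
    q=((proj(S,P)-[x,y]+.5)*k-.5).round().astype(np.int32);cv2.polylines(im,[q],True,col,1)
cv2.imwrite(sys.argv[1],im)
E
python3 ov.py pics/s2.png
```

```text
[ 0.5096119  -0.22698429  0.29982485] [3.14154512e+00 2.44836862e-03 1.57315760e+00] 0.06414249791614818
mouth [ 0.50961706 -0.22722079  0.20322514]
```

View pics/s2.png

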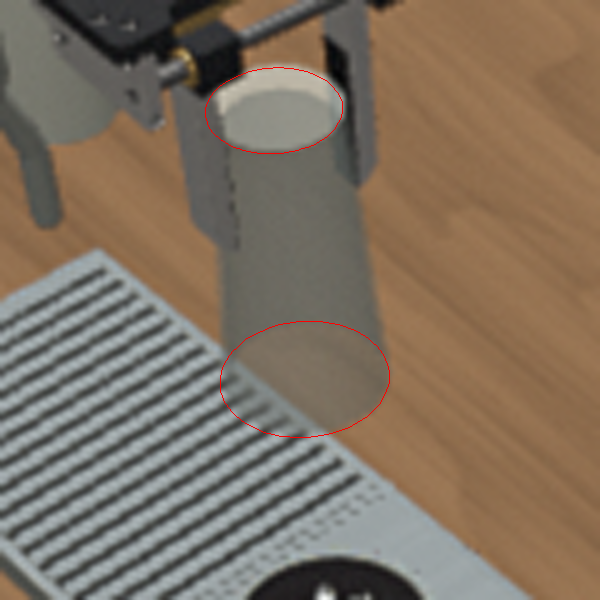

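The predicted foot and mouth rings lie on the held glass, so it is level and hasn't slipped. I'll lower it with tapered steps, stopping short and then trimming.

>>> arm_command(commands="0 0 6 0 0 0 0;0 0 12 0 0 0 0;0 0 16 0 0 0 0;0 0 16 0 0 0 0;0 0 16 0 0 0 0;0 0 16 0 0 0 0;0 0 14 0 0 0 0;0 0 10 0 0 0 0;0 0 6 0 0 0 0;0 0 3 0 0 0 0;0 0 0 0 0 0 0;0 0 0 0 0 0 0")

```text
time: 15.6
tool_pos: [0.5091, -0.2267, 0.1755]
ee_rot: [-3.14, 0.002, 1.574]
wrist_force: [0.5, -0.2, -3.3]
width: 0.0641
```

>>> arm_command(commands="-0.5 0.7 4 0 0 0 0;0 0 6 0 0 0 0;0 0 6 0 0 0 0;0 0 5 0 0 0 0;0 0 3 0 0 0 0;0 0 0 0 0 0 0;0 0 0 0 0 0 0;0 0 0 0 0 0 0")

```text
time: 16.6
tool_pos: [0.5102, -0.2274, 0.1504]
ee_rot: [-3.141, 0.002, 1.574]
wrist_force: [-0.2, 0.2, -2.7]
width: 0.0643
```

```bash
python3 ov.py pics/s3.png
```

```text
[ 0.51015931 -0.22743181  0.15043698] [-3.14109893e+00  2.12708721e-03  1.57363850e+00] 0.06433184584653674
mouth [ 0.5101122  -0.22763743  0.05383721]
```

View pics/s3.png

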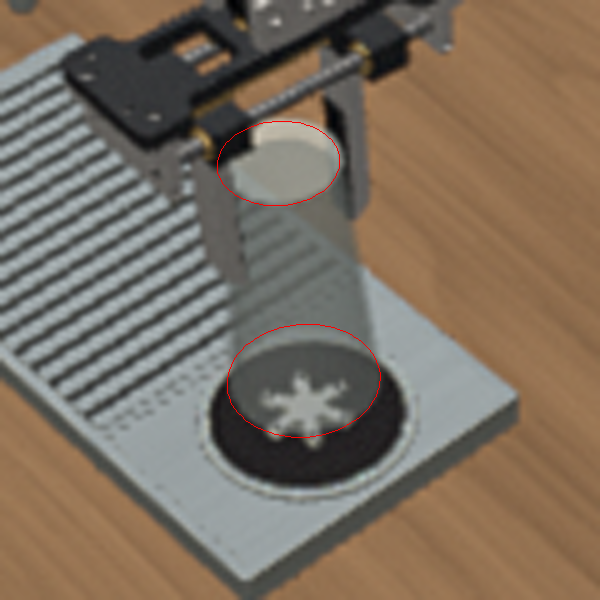

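The glass is over the star at crop (305,400) and its outline matches the prediction. The rim is at about 54 mm, so about 5 mm more to go down.

>>> arm_command(commands="0 0 2.3 0 0 0 0;0 0 2.2 0 0 0 0;0 0 0 0 0 0 0;0 0 0 0 0 0 0;0 0 0 0 0 0 0")

```text
time: 17.27
tool_pos: [0.5102, -0.2275, 0.1459]
ee_rot: [-3.141, 0.002, 1.574]
wrist_force: [-0.2, 0.3, -3.2]
width: 0.0644
```

```bash
python3 ov.py pics/s4.png; python3 - <<'E'
from bench import robot, snapshot, models
from h import *
S=snapshot("scene");wh=[512,384]
for q in ["can_a","mug_a","taster","bottle"]:
    print(q,[onplane(S,np.array(d["centre"])*wh,.012 if q in("mug_a","taster") else 0)[:2].round(3).tolist() for d in models.tip_of(q,S)][:3])
o=robot.get_obs();print(o["tool_pos"],abs(o["qvel"]).max(),o["wrist_force"],o["time"])
E
```

```text
[ 0.5102469  -0.22750191  0.14587852] [-3.14146442e+00  2.35389345e-03  1.57360203e+00] 0.06441355604025413
mouth [ 0.51023515 -0.22772933  0.04927879]
can_a [[0.594, 0.025], [0.444, 0.023]]
mug_a [[0.595, 0.373], [0.591, 0.253]]
taster [[0.487, 0.388]]
bottle [[0.781, -0.07], [0.529, 0.266]]
[ 0.51029495 -0.22751986  0.14593252] 0.000835272691556384 [ 0.26176342 -0.16261474 -3.51258819] 17.575
```

View pics/s4.png

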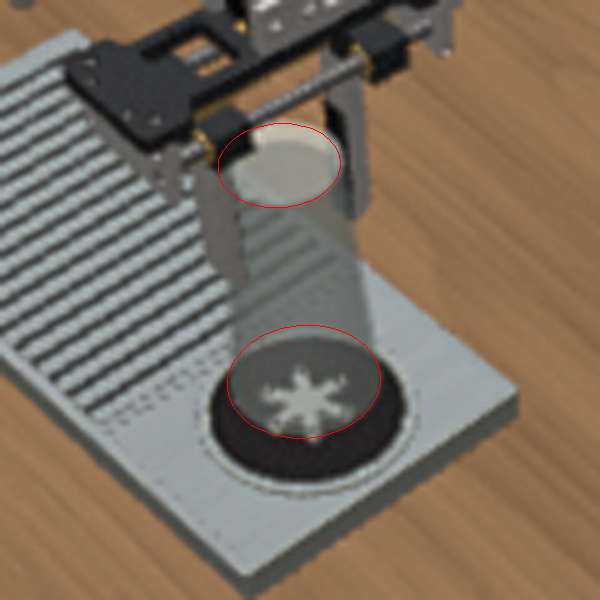

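The glass is centred over the star, the arm is still, and the wrist force is just the glass's weight. Handing in.

```bash
python3 -c "
from bench import robot
print(robot.close_job())"
```

```text
the job is handed in; nothing more can be done
None
```

The glass is held mouth down and motionless over the rinser, and the job is handed in at about 17.6 s of the 48 s. I lifted it straight up out of compartment (-60,-120) and carried it with the rim about 20 cm above the bar, well clear of the 122 mm cans.

Last checks before handing in:
- **Centring:** the glass mouth works out at (0.5102, -0.2277), against the rinser at (0.510, -0.2277). This comes from the arm's pose and the grasp measured earlier. It also matched the outline in the scene picture.
- **Height:** the rim is at about 49 mm, roughly 15 mm above the spray head, also worked out from the arm's pose. The scene picture shows no slip but can't confirm single millimetres.
- **Level and still:** tilt was about 0.002 rad, and the joints were practically at rest.
- **Contact:** the wrist force was about 3.5 N, which is just the glass's weight, so nothing was being touched.
- **Other things:** the cans, mugs, taster and bottle were found where they started, within about 8 mm, which is about how far apart the networks' own readings are.

One thing didn't go as planned. On the way down to grasp, the arm overshot to 93.5 mm, slightly below the basket's outer wall height, and about 6 mm off to the side. No contact force showed, and I corrected it before closing the gripper.

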